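# Sweep the pine cones into the carton

## Task

Clear this corner of the craft table: use the fingers to sweep the three loose pine cones across the table, over the folded-down flap and right inside the open-fronted cardboard box, so that none is left on the flap or across the fold. Only push them along: do not pinch, crush or pick up any cone, and leave the spool of twine, the glass jar and the scissors where they are.

Things in the scene. Friction and masses are not known exactly. Their poses are not given: they have to be found in the camera images.
- box: open-topped cardboard box fixed to the table, pale grey inside, front side folded down flat. Inside 160 mm deep, 220 wide; walls 45 mm high, 3 thick; floor 2 mm thick. The flap (46 by 220 mm) slopes without a step from the table up to the fold. Origin: middle of the fold line, table level; x into the box (flap from -46 mm to 0, back wall at 160), y along the fold (side walls at +-110 mm).
- cone1: brown pine cone lying on its side, 49 mm long, 35 mm across, about 18 g. Origin on its long axis in the thick part (23 mm from the blunt end, 26 mm from the tip), 17 mm above the surface when lying; x runs along the cone to its tip. Faceted by its scales: pushed, it slides or rolls over, then comes to rest by itself.
- cone2: brown pine cone lying on its side, 49 mm long, 35 mm across, about 18 g. Origin on its long axis in the thick part (23 mm from the blunt end, 26 mm from the tip), 17 mm above the surface when lying; x runs along the cone to its tip. Faceted by its scales: pushed, it slides or rolls over, then comes to rest by itself.
- cone3: brown pine cone lying on its side, 49 mm long, 35 mm across, about 18 g. Origin on its long axis in the thick part (23 mm from the blunt end, 26 mm from the tip), 17 mm above the surface when lying; x runs along the cone to its tip. Faceted by its scales: pushed, it slides or rolls over, then comes to rest by itself.
- spool: wooden spool of natural twine standing on end, 48 mm across, 50 mm high, 60 g. Origin at the centre of its underside. To be left alone.
- jar: squat closed glass jar with a brass lid, 54 mm across, 58 mm high, 140 g. Origin at the centre of its underside. To be left alone.
- scissors: scissors lying flat, about 210 mm long, 95 mm wide at the two dark finger loops, 10 mm high. Origin near the pivot, at table level; x runs along the closed blades to the tips (115 mm), the loops reach 95 mm the other way. To be left alone.

How it is judged (in metres and radians):
At the end, for the whole second after the job is handed in: All three pine cones rest (slower than 20 mm/s) inside the box: each cone's middle at least 15 mm past the fold line, between the side walls and in front of the back wall, no higher than 45 mm; spool, jar and scissors within 20 mm of where they were (x of cone1 in the frame of box between 0.015 and 0.16 m and y of cone1 in the frame of box between -0.11 and 0.11 m and height (world z) of each of cone1, cone2, cone3 below 0.045 m and linear speed of each of cone1, cone2, cone3 below 0.02 m/s and x of cone2 in the frame of box between 0.015 and 0.16 m and y of cone2 in the frame of box between -0.11 and 0.11 m and x of cone3 in the frame of box between 0.015 and 0.16 m and y of cone3 in the frame of box between -0.11 and 0.11 m and distance of each of spool, jar, scissors from where it was at the start of the episode below 0.02 m); the robot touches nothing.
It fails at once if a pine cone was lifted or carried (its middle more than 50 mm above the table) (height (world z) of any of cone1, cone2, cone3 above 0.05 m).
It fails at once if a pine cone was pinched or crushed by the fingers (more than 10 N) (contact force between the fingers and cone1 above 10 N or contact force between the fingers and cone2 above 10 N or contact force between the fingers and cone3 above 10 N).
It fails at once if the spool, the jar or the scissors were pushed away (more than 20 mm) (distance of any of spool, jar, scissors from where it was at the start of the episode above 0.02 m).
It also fails if it takes over 70 s, if anything falls off the work surface, if the arm or the gripper's body presses on something with over 40 N, if the wrist force passes 120 N, or if a joint passes its speed limit or range.

## Robot

A 6-joint arm with a two-finger parallel gripper is mounted at the origin on the work surface. World frame = base frame: x ahead of the robot, y to its left, z up, the work surface at z = 0. Lengths are in m, angles in degrees, forces in N, time in s.
With the tool pointing down it reaches from about 0.4 to 0.825 m from the base axis. Payload 7 kg.
Tool frame: the origin (TCP) lies on the centre line of the jaws, within the pads' length; the fingertips stand 22 mm ahead of it and the grasp point (between the pads) lies 3 mm ahead of it (ctrl.finger_overhang is the distance from the TCP to the fingertips, in m); z points along the fingers, y is the line along which they close (so a half turn about z gives the same grasp; the last joint's range is limited). The gripper opens to 88 mm and grips with 3 to 60 N. Pads are 19 mm wide; open, the fingers measure 130 mm over their backs; the gripper's body (78 mm by 193 mm) begins 47 mm behind the grasp point.
Start: joints at [92.367, 20.546, 0.682, 0, -70.136, -16.507], TCP at [0.165, 0.655, 0.249] pointing down, gripper open.
Joint ranges: [-176.03, 176.03], [-82.01, 121.73], [-58.28, 71.71], [-173.87, 95.51], [-174.79, -0.11], [-173.66, 173.66]. Speed limits (degrees/s): [136.94, 136.94, 172.46, 180, 180, 180].

## Interface

Orientations are given as [roll, pitch, yaw] about the fixed x, y, z axes, in that order (R = Rz(yaw) Ry(pitch) Rx(roll)).
In Python, from plant import ctrl gives the robot as it stands. The module is installed in compiled form; this text tells all that it offers.
- The arm moves only by the shell command python3 -m creep 'ROWS'. ROWS is JSON, a list of rows, each an object with "grip": the closure, from 0 (fully open) to 1 (shut); "delta_pos": the shift along the tool's x, y, z scaled (see below), a list of three; "rotation": the turn, a rotation vector about the tool's x, y, z scaled (see below), a list of three. A call has 1 to 5 rows; each row is the pose to reach, as a shift and turn from the pose commanded when the call began, along the tool's axes at that moment; what a row does not reach only later rows make up. The controller multiplies each number of a shift by 10 cm and each number of a turn by pi/2 rad. A row lasts 1/10 s, in which the tool goes at most 50 mm and 8.59 degrees, less where a joint would pass 70% of its speed; a pose out of reach is approached as far as the arm can. A call with a number of a shift or a turn outside -1 to 1 is refused whole. A call with a gripper value outside its range is refused whole. The fingers move at their own pace and stop on an object; the grip force is fixed at half the most. Time passes only in rows, so rows that repeat a pose let the fingers close. It gives the time, the measured TCP pose, the force, the opening and the grip force at its end, in the units of the state.
- ctrl.get_obs(): the state, without advancing time (a new reading comes with each control period).
- ctrl.snapshot(name): name is "scene" or "top" or "wrist"; returns a dict with "color" (480x640x3 uint8, red, green, blue), "intrinsics" (3x3 intrinsics, pixels), "distortion" ([k1, k2, p1, p2, k3] as OpenCV has them; the pictures are not rectified), "R" (3x3) and "t" (3): a world point X has camera coordinates R X + t. Camera axes: x right, y down, z forward; pixel columns grow to the right and rows downward; lengths in m; the calibration is good to about 2 mm. A picture is of the moment at which its call begins. There is no depth.
- ctrl.close_job(): hands the job in; it is judged then, once.
The state is a dict: "clock": time; "joint_pos": joint angles; "qvel": joint speeds; "tau": joint torques, N m; "tool_pos": TCP position; "orientation": TCP orientation; "force": force on the tool from outside, world axes, zero at the start; "moment": the same for the moment, N m; "opening": finger opening in m; "gripper_force": force on a finger pad.
Only numpy, scipy, OpenCV 4.12 (cv2) and the standard library are available. Lean on these libraries where they do the work, as an engineer would, in place of code of your own. Each camera call takes 0.05 s, during which the arm holds its last target. There are 200 camera calls.

## Working session

There is one attempt and no reset: what is moved stays moved. The work goes in short steps, Python scripts to look and compute and a shell command to move; the robot and the scene stay as the last step left them, time stands still between calls to the robot, and variables do not carry over. Pictures are saved under pics/ and viewed, at most 10 in all, crops included, and the job is handed in when it is done.

```bash
mkdir -p pics
cat > h.py <<'E'
import numpy as np, cv2
from plant import ctrl
def snap(n,f):
    s=ctrl.snapshot(n); cv2.imwrite('pics/'+f,cv2.cvtColor(s['color'],cv2.COLOR_RGB2BGR)); 
    np.savez('pics/'+f+'.npz',**{k:np.array(s[k],float) for k in('intrinsics','distortion','R','t')}); return s
def world(f,px,z):
    s=np.load('pics/'+f+'.npz')
    u=cv2.undistortPoints(np.array(px,float).reshape(-1,1,2),s['intrinsics'],s['distortion']).reshape(-1,2)
    d=np.c_[u,np.ones(len(u))]@s['R']; c=-s['R'].T@s['t']
    return (c+d*((np.array(z)-c[2])/d[:,2])[:,None]).round(4)
E
python3 - <<'E'
from h import *
snap('top','top0.png');snap('scene','scene0.png')
o=ctrl.get_obs();print(o['tool_pos'],o['orientation'],o['clock'],ctrl.finger_overhang,o['opening'])
E
```

```text
[0.16482951 0.65413544 0.24772418] [ 1.79915037e+02 -7.86044105e-03 -1.41466044e+01] 0.1 0.022 0.08768789863872181
```

View pics/top0.png

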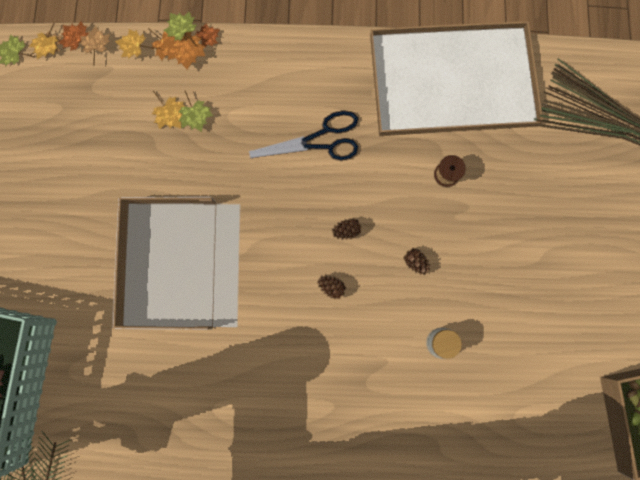

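View pics/scene0.png

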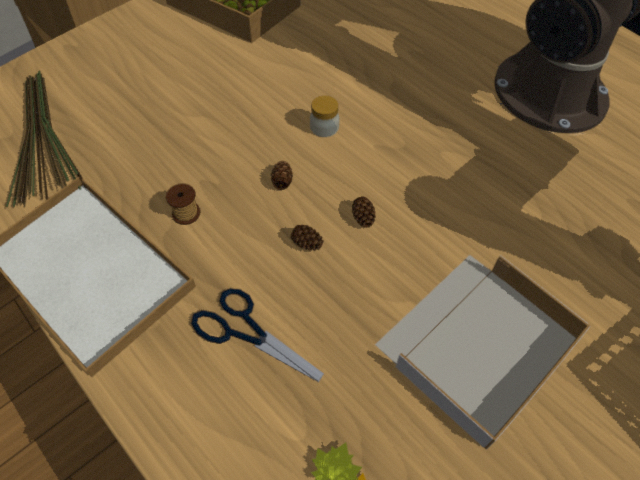

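The top view shows cones at (347,229), (332,287) and (417,261). The fold runs from about (215,204) to (212,327), the flap edge is at x≈239, the spool at (452,168), the jar at (445,343), and the scissors span (250,155) to (358,148).

Run:
```python
from h import *
P=[(347,229),(332,287),(417,261),(215,204),(212,327),(239,205),(238,326),(250,155),(305,143),(357,118),(358,152),(452,168),(445,343),(120,262)]
N='c1 c2 c3 foldtop foldbot flaptop flapbot sctip piv loopA loopB spool jar back'.split()
Z=[.017]*3+[.002]*2+[0]*2+[.003]*4+[.05,.058,.045]
for n,w in zip(N,world('top0.png',P,Z)):print(n,w)
for n,w in zip('c1 c2 c3'.split(),world('scene0.png',[(307,238),(364,212),(282,175)],[.017]*3)):print(n,w)
# tool axes in world
from scipy.spatial.transform import Rotation as R
print(R.from_euler('xyz',ctrl.get_obs()['orientation'],degrees=True).as_matrix().round(3))
im=cv2.imread('pics/top0.png')[190:310,300:460];cv2.imwrite('pics/crop.png',cv2.resize(im,None,fx=4,fy=4,interpolation=cv2.INTER_CUBIC))
```

```text
c1 [ 0.6083 -0.0576  0.017 ]
c2 [ 0.5055 -0.034   0.017 ]
c3 [ 0.5552 -0.1819  0.017 ]
foldtop [0.6492 0.1811 0.002 ]
foldbot [0.4294 0.1751 0.002 ]
flaptop [0.6489 0.1378 0.    ]
flapbot [0.4326 0.1295 0.    ]
sctip [0.7416 0.122  0.003 ]
piv [0.7669 0.0225 0.003 ]
loopA [ 0.8175 -0.0715  0.003 ]
loopB [ 0.7528 -0.0747  0.003 ]
spool [ 0.7161 -0.2366  0.05  ]
jar [ 0.4157 -0.224   0.058 ]
back [0.5356 0.3321 0.045 ]
c1 [ 0.6086 -0.053   0.017 ]
c2 [ 0.507  -0.0289  0.017 ]
c3 [ 0.5547 -0.1772  0.017 ]
[[ 0.97  -0.244 -0.   ]
 [-0.244 -0.97  -0.001]
 [ 0.     0.001 -1.   ]]
```

View pics/crop.png

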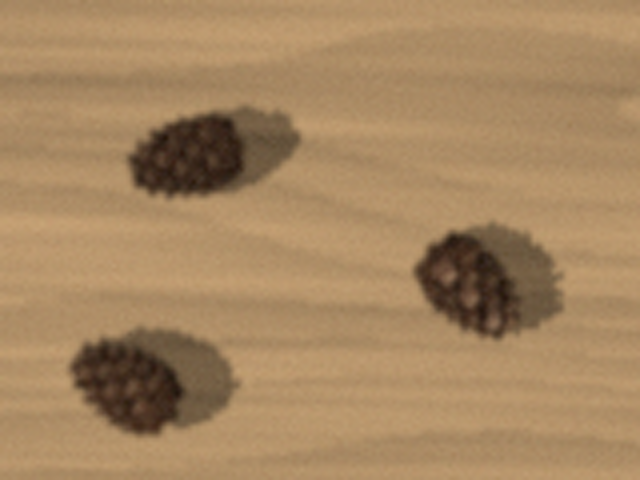

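Cone positions from the two cameras agree within 5 mm. The box opens along +y, with the fold at y≈0.178 and the inside from x 0.43 to 0.65. I'll turn the tool to yaw -90 so the finger line lies along world x, nearly close the fingers, and go behind the cones at height.

```bash
python3 -m creep '[{"grip":0.85,"delta_pos":[1,0.5,0],"rotation":[0,0,0.475]},{"grip":0.85,"delta_pos":[1,0.5,0],"rotation":[0,0,0.475]},{"grip":0.85,"delta_pos":[1,0.5,0],"rotation":[0,0,0.475]},{"grip":0.85,"delta_pos":[1,0.5,0],"rotation":[0,0,0.475]},{"grip":0.85,"delta_pos":[1,0.5,0],"rotation":[0,0,0.475]}]'
python3 -m creep '[{"grip":0.85,"delta_pos":[1,-0.5,0],"rotation":[0,0,0.367]},{"grip":0.85,"delta_pos":[1,-0.5,0],"rotation":[0,0,0.367]},{"grip":0.85,"delta_pos":[1,-0.5,0],"rotation":[0,0,0.367]},{"grip":0.85,"delta_pos":[1,-0.5,0],"rotation":[0,0,0.367]},{"grip":0.85,"delta_pos":[1,-0.5,0],"rotation":[0,0,0.367]}]'
```

```text
clock: 0.6
tool_pos: [0.2503, 0.5808, 0.2484]
orientation: [180.0, -0.0, -57.3]
force: [-0.2, 0.1, -0.5]
opening: 0.0531
gripper_force: 0.0
clock: 1.1
tool_pos: [0.3467, 0.5245, 0.2481]
orientation: [180.0, -0.0, -90.1]
force: [-0.1, 0.4, -0.2]
opening: 0.0155
gripper_force: 0.0
```

```bash
for i in 1 2 3 4 5 6; do python3 -m creep '[{"grip":0.85,"delta_pos":[0.5,-0.13,0],"rotation":[0,0,0]},{"grip":0.85,"delta_pos":[1,-0.26,0],"rotation":[0,0,0]},{"grip":0.85,"delta_pos":[1,-0.26,0],"rotation":[0,0,0]}]' | grep tool_pos; done
python3 - <<'E'
from h import *
snap('top','top1.png'); print(ctrl.get_obs()['orientation'])
E
```

```text
tool_pos: [0.3723, 0.4212, 0.2487]
tool_pos: [0.3983, 0.3215, 0.2488]
tool_pos: [0.4245, 0.222, 0.2486]
tool_pos: [0.451, 0.1223, 0.2486]
tool_pos: [0.4775, 0.0224, 0.2484]
tool_pos: [0.504, -0.0774, 0.2482]
[ 1.79952532e+02 -1.71739779e-02 -8.99763957e+01]
```

View pics/top1.png

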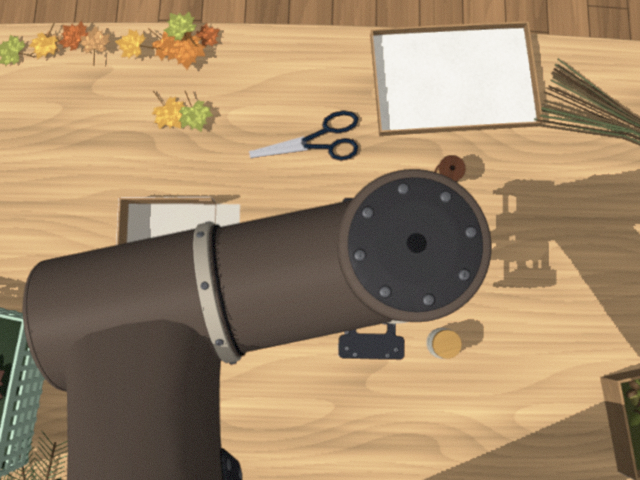

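The arm hides the cones in the top view, but the arm and scene look intact. I'll back off to y≈-0.112 and descend to TCP z≈0.030, which puts the tips about 8 mm above the table.

```bash
python3 -m creep '[{"grip":0.85,"delta_pos":[0.35,0,0.5],"rotation":[0,0,0]},{"grip":0.85,"delta_pos":[0.35,0,1],"rotation":[0,0,0]},{"grip":0.85,"delta_pos":[0.35,0,1],"rotation":[0,0,0]}]' | grep tool_pos
python3 -m creep '[{"grip":0.85,"delta_pos":[0,0,0.4],"rotation":[0,0,0]},{"grip":0.85,"delta_pos":[0,0,0.8],"rotation":[0,0,0]},{"grip":0.85,"delta_pos":[0,0,1],"rotation":[0,0,0]},{"grip":0.85,"delta_pos":[0,0,1],"rotation":[0,0,0]}]' | grep tool_pos
python3 -m creep '[{"grip":0.85,"delta_pos":[0,0,0.1],"rotation":[0,0,0]},{"grip":0.85,"delta_pos":[0,0,0.18],"rotation":[0,0,0]},{"grip":0.85,"delta_pos":[0,0,0.18],"rotation":[0,0,0]}]'
python3 - <<'E'
from h import *
snap('scene','scene1.png')
E
```

```text
tool_pos: [0.4998, -0.1089, 0.1439]
tool_pos: [0.5023, -0.1083, 0.0472]
clock: 3.95
tool_pos: [0.5033, -0.1092, 0.0307]
orientation: [-180.0, 0.0, -89.9]
force: [-0.2, -0.2, -0.6]
opening: 0.0132
gripper_force: 0.0
```

View pics/scene1.png

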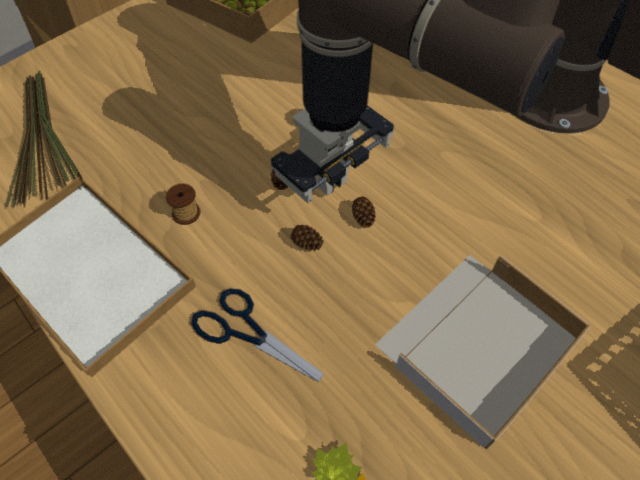

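The fingers stand clear behind cone2, which is at (364,212). Sweeping at about 120 mm/s.

```bash
for i in 1 2 3; do python3 -m creep '[{"grip":0.85,"delta_pos":[-0.12,0,0],"rotation":[0,0,0]},{"grip":0.85,"delta_pos":[-0.24,0.01,0],"rotation":[0,0,0]},{"grip":0.85,"delta_pos":[-0.36,0.01,0],"rotation":[0,0,0]},{"grip":0.85,"delta_pos":[-0.48,0.02,0],"rotation":[0,0,0]},{"grip":0.85,"delta_pos":[-0.6,0.02,0],"rotation":[0,0,0]}]' | egrep 'tool_pos|^force'; done
python3 - <<'E'
from h import *
snap('scene','scene2.png')
E
```

```text
tool_pos: [0.5009, -0.0484, 0.0308]
force: [1.4, 0.0, 0.7]
tool_pos: [0.4987, 0.0114, 0.0305]
force: [0.1, -0.8, -0.2]
tool_pos: [0.4966, 0.0713, 0.0305]
force: [-0.8, 0.2, -0.1]
```

View pics/scene2.png

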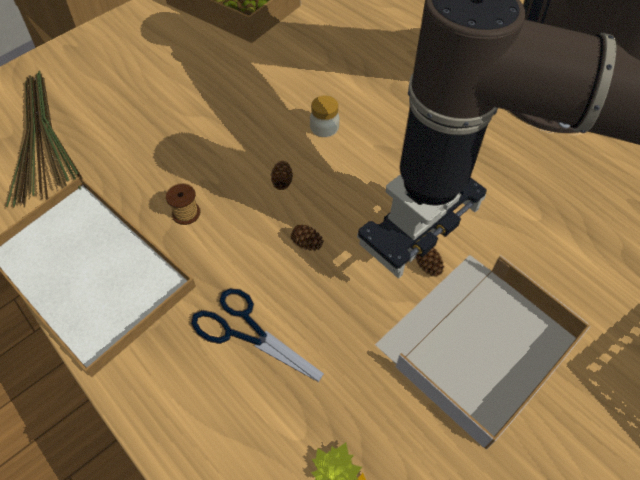

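Cone2 is at (431,262), just ahead of the fingers near the flap edge. The other items haven't moved.

```bash
python3 -c "
from h import *
print(world('scene2.png',[(431,262)],[.02]))"
```

```text
[[0.4995 0.1083 0.02  ]]
```

```bash
for i in 1 2; do python3 -m creep '[{"grip":0.85,"delta_pos":[-0.12,0,0],"rotation":[0,0,0]},{"grip":0.85,"delta_pos":[-0.24,0,0],"rotation":[0,0,0]},{"grip":0.85,"delta_pos":[-0.36,0,0],"rotation":[0,0,0]},{"grip":0.85,"delta_pos":[-0.48,0,0],"rotation":[0,0,0]},{"grip":0.85,"delta_pos":[-0.6,0,0],"rotation":[0,0,0]}]' | egrep 'tool_pos|^force'; done
python3 -m creep '[{"grip":0.85,"delta_pos":[-0.1,0,0],"rotation":[0,0,0]},{"grip":0.85,"delta_pos":[-0.2,0,0],"rotation":[0,0,0]},{"grip":0.85,"delta_pos":[-0.28,0,0],"rotation":[0,0,0]},{"grip":0.85,"delta_pos":[-0.34,0,0],"rotation":[0,0,0]},{"grip":0.85,"delta_pos":[-0.36,0,0],"rotation":[0,0,0]}]' | egrep 'tool_pos|^force'
python3 -m creep '[{"grip":0.85,"delta_pos":[0.2,0,0],"rotation":[0,0,0]},{"grip":0.85,"delta_pos":[0.6,0,0],"rotation":[0,0,0]},{"grip":0.85,"delta_pos":[1,0,0],"rotation":[0,0,0]},{"grip":0.85,"delta_pos":[1,0,-0.5],"rotation":[0,0,0]},{"grip":0.85,"delta_pos":[1,0,-0.7],"rotation":[0,0,0]}]' | egrep 'tool_pos|^force'
python3 - <<'E'
from h import *
snap('scene','scene3.png')
E
```

```text
tool_pos: [0.4967, 0.1314, 0.0306]
force: [-0.5, -0.1, -0.2]
tool_pos: [0.4966, 0.1914, 0.0306]
force: [0.2, -0.4, -0.0]
tool_pos: [0.4966, 0.227, 0.0305]
force: [0.8, 0.1, 0.5]
tool_pos: [0.4975, 0.1246, 0.1032]
force: [0.6, 1.1, 0.5]
```

View pics/scene3.png

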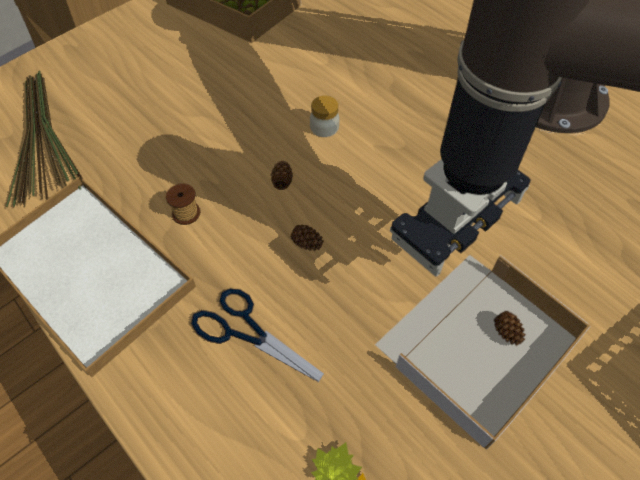

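Cone2 is well inside the box at (510,328). Cone1 at (307,238) and cone3 at (282,175) are untouched. Next is cone1: go behind it.

```bash
for i in 1 2; do python3 -m creep '[{"grip":0.85,"delta_pos":[0.45,-0.2,0],"rotation":[0,0,0]},{"grip":0.85,"delta_pos":[0.9,-0.4,0],"rotation":[0,0,0]}]' | grep tool_pos; done
python3 -m creep '[{"grip":0.85,"delta_pos":[0.4,-0.2,0],"rotation":[0,0,0]},{"grip":0.85,"delta_pos":[0.65,-0.3,0],"rotation":[0,0,0]},{"grip":0.85,"delta_pos":[0.65,-0.3,0],"rotation":[0,0,0]}]' | grep tool_pos
python3 -m creep '[{"grip":0.85,"delta_pos":[0,0,0.3],"rotation":[0,0,0]},{"grip":0.85,"delta_pos":[0,0,0.6],"rotation":[0,0,0]},{"grip":0.85,"delta_pos":[0,0,0.725],"rotation":[0,0,0]},{"grip":0.85,"delta_pos":[0,0,0.725],"rotation":[0,0,0]}]'
```

```text
tool_pos: [0.5371, 0.0359, 0.1014]
tool_pos: [0.577, -0.0559, 0.1007]
tool_pos: [0.6071, -0.1225, 0.0998]
clock: 8.7
tool_pos: [0.6053, -0.1186, 0.0262]
orientation: [179.8, -0.0, -89.9]
force: [-1.0, 0.4, 0.4]
opening: 0.0128
gripper_force: 0.0
```

```bash
for i in 1 2 3; do python3 -m creep '[{"grip":0.85,"delta_pos":[-0.12,0.01,-0.01],"rotation":[0,0,0]},{"grip":0.85,"delta_pos":[-0.24,0.02,-0.01],"rotation":[0,0,0]},{"grip":0.85,"delta_pos":[-0.36,0.02,-0.01],"rotation":[0,0,0]},{"grip":0.85,"delta_pos":[-0.48,0.03,-0.01],"rotation":[0,0,0]},{"grip":0.85,"delta_pos":[-0.6,0.04,-0.01],"rotation":[0,0,0]}]' | egrep 'tool_pos|^force'; done
python3 - <<'E'
from h import *
snap('scene','scene4.png')
E
```

```text
tool_pos: [0.6032, -0.057, 0.0297]
force: [0.6, 0.1, 1.0]
tool_pos: [0.5988, 0.0025, 0.03]
force: [0.3, 0.1, 0.1]
tool_pos: [0.5947, 0.0625, 0.031]
force: [-0.8, 1.2, 0.7]
```

View pics/scene4.png

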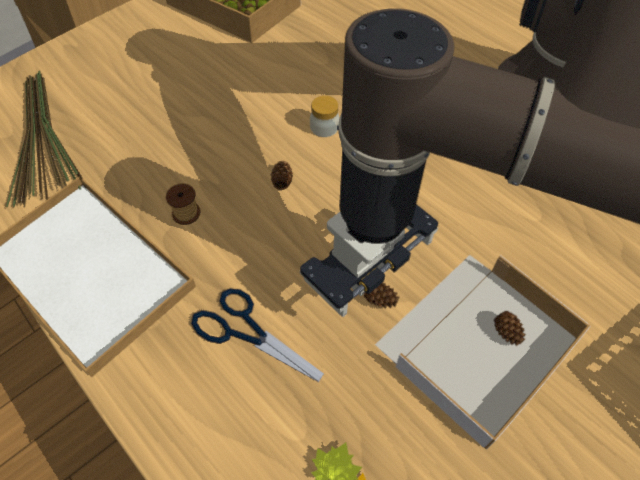

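Cone1 is ahead of the fingers at (383,296). The scissors at (265,340) and the other items are untouched. Continuing into the box, then retracting.

```bash
for i in 1 2; do python3 -m creep '[{"grip":0.85,"delta_pos":[-0.12,0.01,0],"rotation":[0,0,0]},{"grip":0.85,"delta_pos":[-0.24,0.01,0],"rotation":[0,0,0]},{"grip":0.85,"delta_pos":[-0.36,0.02,0],"rotation":[0,0,0]},{"grip":0.85,"delta_pos":[-0.48,0.02,0],"rotation":[0,0,0]},{"grip":0.85,"delta_pos":[-0.6,0.02,0],"rotation":[0,0,0]}]' | egrep 'tool_pos|^force'; done
python3 -m creep '[{"grip":0.85,"delta_pos":[-0.12,0,0],"rotation":[0,0,0]},{"grip":0.85,"delta_pos":[-0.23,0,0],"rotation":[0,0,0]},{"grip":0.85,"delta_pos":[-0.33,0,0],"rotation":[0,0,0]},{"grip":0.85,"delta_pos":[-0.4,0,0],"rotation":[0,0,0]},{"grip":0.85,"delta_pos":[-0.43,0,0],"rotation":[0,0,0]}]' | egrep 'tool_pos|^force'
python3 -m creep '[{"grip":0.85,"delta_pos":[0.2,0,0],"rotation":[0,0,0]},{"grip":0.85,"delta_pos":[0.6,0,0],"rotation":[0,0,0]},{"grip":0.85,"delta_pos":[1,0,0],"rotation":[0,0,0]},{"grip":0.85,"delta_pos":[1,0,-0.5],"rotation":[0,0,0]},{"grip":0.85,"delta_pos":[1,0,-0.7],"rotation":[0,0,0]}]' | egrep 'tool_pos|^force'
python3 - <<'E'
from h import *
snap('scene','scene5.png')
E
```

```text
tool_pos: [0.5927, 0.1226, 0.0311]
force: [-0.5, -1.0, -0.4]
tool_pos: [0.5906, 0.1825, 0.031]
force: [-0.1, -0.3, -0.6]
tool_pos: [0.5906, 0.2253, 0.031]
force: [-0.3, 0.2, 0.2]
tool_pos: [0.5918, 0.1225, 0.1041]
force: [1.1, -0.0, 0.9]
```

View pics/scene5.png

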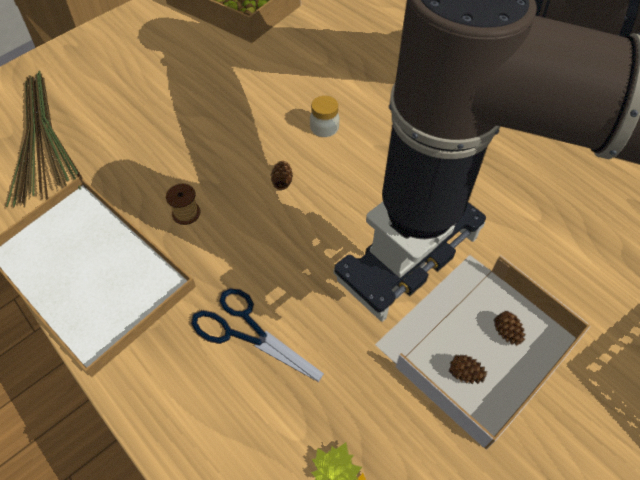

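Both cones are inside at (510,328) and (467,370). Cone3 at (282,175) remains, so I'm going behind it.

```bash
for i in 1 2 3 4; do python3 -m creep '[{"grip":0.85,"delta_pos":[0.46,0.05,0],"rotation":[0,0,0]},{"grip":0.85,"delta_pos":[0.93,0.09,0],"rotation":[0,0,0]}]' | grep tool_pos; done
python3 -m creep '[{"grip":0.85,"delta_pos":[0,0,0.01],"rotation":[0,0,0]},{"grip":0.85,"delta_pos":[0,0,0.3],"rotation":[0,0,0]},{"grip":0.85,"delta_pos":[0,0,0.6],"rotation":[0,0,0]},{"grip":0.85,"delta_pos":[0,0,0.7],"rotation":[0,0,0]},{"grip":0.85,"delta_pos":[0,0,0.7],"rotation":[0,0,0]}]'
python3 -c "
from h import *
print(world('scene5.png',[(510,328),(467,370),(282,175)],[.019,.019,.017]))"
```

```text
tool_pos: [0.5815, 0.0307, 0.1015]
tool_pos: [0.572, -0.0637, 0.1012]
tool_pos: [0.563, -0.1569, 0.1012]
tool_pos: [0.554, -0.2499, 0.1011]
clock: 13.6
tool_pos: [0.5538, -0.2475, 0.0296]
orientation: [179.8, 0.0, -89.9]
force: [-0.3, 0.3, 0.6]
opening: 0.0133
gripper_force: 0.0
[[ 0.4974  0.2601  0.019 ]
 [ 0.5922  0.2581  0.019 ]
 [ 0.5547 -0.1772  0.017 ]]
```

```bash
for i in 1 2 3 4 5; do python3 -m creep '[{"grip":0.85,"delta_pos":[-0.12,0,0],"rotation":[0,0,0]},{"grip":0.85,"delta_pos":[-0.24,0.01,0],"rotation":[0,0,0]},{"grip":0.85,"delta_pos":[-0.36,0.01,0],"rotation":[0,0,0]},{"grip":0.85,"delta_pos":[-0.48,0.02,0],"rotation":[0,0,0]},{"grip":0.85,"delta_pos":[-0.6,0.02,0],"rotation":[0,0,0]}]' | egrep 'tool_pos|^force'; done
python3 - <<'E'
from h import *
s=snap('scene','scene6.png')
g=s['color'].astype(int); a=cv2.imread('pics/scene5.png')[:,:,::-1].astype(int)
# brown saturated dark blobs (cones): red clearly above blue, dark
m=((g.max(2)<110)&(g[:,:,0]-g[:,:,2]>18)).astype(np.uint8); m=cv2.morphologyEx(m,cv2.MORPH_CLOSE,np.ones((5,5)))
n,l,st,c=cv2.connectedComponentsWithStats(m)
for i in range(1,n):
    if 100<st[i,4]<1500: print(c[i].round(),st[i], world('scene6.png',[c[i]],[.018]))
E
```

```text
tool_pos: [0.5533, -0.1862, 0.0317]
force: [0.2, -0.2, -0.1]
tool_pos: [0.5509, -0.1266, 0.031]
force: [0.1, 0.8, 0.5]
tool_pos: [0.5488, -0.0666, 0.0311]
force: [-0.6, 0.3, -0.3]
tool_pos: [0.5467, -0.0066, 0.031]
force: [-0.6, -0.7, 0.6]
tool_pos: [0.5447, 0.0534, 0.0311]
force: [0.4, -0.3, -0.1]
[156.  31.] [143  23  32  20 119] [[ 0.4939 -0.6705  0.018 ]]
[232. 102.] [205  74  70  68 608] [[ 0.5094 -0.3764  0.018 ]]
[208. 116.] [193 104  40  29 177] [[ 0.5634 -0.3774  0.018 ]]
[316. 118.] [309 109  18  27 140] [[ 0.421  -0.2387  0.018 ]]
[590. 164.] [542 150  98  30 116] [[0.1302 0.1663 0.018 ]]
[392. 273.] [371 246  37  44 657] [[0.5567 0.0816 0.018 ]]
[234. 301.] [218 289  35  27 262] [[ 0.7614 -0.0404  0.018 ]]
[510. 328.] [495 311  30  34 688] [[0.4968 0.2593 0.018 ]]
[200. 331.] [190 312  25  30 120] [[ 0.827 -0.036  0.018]]
[220. 322.] [210 312  20  25 159] [[ 0.7972 -0.0282  0.018 ]]
[467. 369.] [450 355  37  29 762] [[0.5908 0.2576 0.018 ]]
[395. 369.] [383 360  25  21 128] [[0.6635 0.1897 0.018 ]]
[445. 416.] [406 379  88  70 560] [[0.6625 0.2796 0.018 ]]
```

Cone3 is tracking just ahead of the fingers at about (0.55, 0.085). Finishing the sweep.

```bash
for i in 1 2; do python3 -m creep '[{"grip":0.85,"delta_pos":[-0.12,0,0],"rotation":[0,0,0]},{"grip":0.85,"delta_pos":[-0.24,0,0],"rotation":[0,0,0]},{"grip":0.85,"delta_pos":[-0.36,0,0],"rotation":[0,0,0]},{"grip":0.85,"delta_pos":[-0.48,0,0],"rotation":[0,0,0]},{"grip":0.85,"delta_pos":[-0.6,0,0],"rotation":[0,0,0]}]' | egrep 'tool_pos|^force'; done
python3 -m creep '[{"grip":0.85,"delta_pos":[-0.1,0,0],"rotation":[0,0,0]},{"grip":0.85,"delta_pos":[-0.2,0,0],"rotation":[0,0,0]},{"grip":0.85,"delta_pos":[-0.28,0,0],"rotation":[0,0,0]},{"grip":0.85,"delta_pos":[-0.34,0,0],"rotation":[0,0,0]},{"grip":0.85,"delta_pos":[-0.36,0,0],"rotation":[0,0,0]}]' | egrep 'tool_pos|^force'
python3 -m creep '[{"grip":0.85,"delta_pos":[0.2,0,0],"rotation":[0,0,0]},{"grip":0.85,"delta_pos":[0.6,0,0],"rotation":[0,0,0]},{"grip":0.85,"delta_pos":[1,0,0],"rotation":[0,0,0]},{"grip":0.85,"delta_pos":[1,0,-0.5],"rotation":[0,0,0]},{"grip":0.85,"delta_pos":[1,0,-0.7],"rotation":[0,0,0]}]' | egrep 'tool_pos|^force'
python3 -m creep '[{"grip":0.85,"delta_pos":[0.4,0,-0.4],"rotation":[0,0,0]},{"grip":0.85,"delta_pos":[0.8,0,-0.8],"rotation":[0,0,0]},{"grip":0.85,"delta_pos":[0.8,0,-0.8],"rotation":[0,0,0]},{"grip":0.85,"delta_pos":[0.8,0,-0.8],"rotation":[0,0,0]}]' | egrep 'tool_pos|^force'
python3 - <<'E'
from h import *
snap('scene','scene7.png')
E
```

```text
tool_pos: [0.5447, 0.1135, 0.031]
force: [0.5, 0.3, -0.4]
tool_pos: [0.5446, 0.1735, 0.031]
force: [-0.7, -0.7, 0.7]
tool_pos: [0.5446, 0.209, 0.031]
force: [-0.0, -1.1, 0.7]
tool_pos: [0.5456, 0.1064, 0.1039]
force: [0.9, 1.1, 0.3]
tool_pos: [0.5453, 0.0266, 0.183]
force: [-0.1, -1.0, -1.8]
```

View pics/scene7.png

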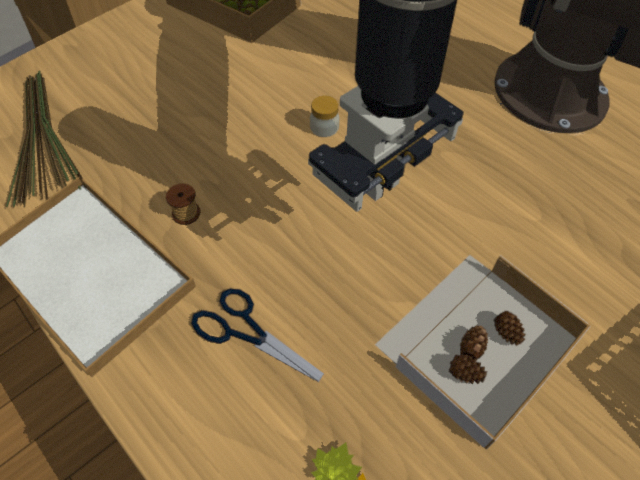

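All three cones are in the box at (510,328), (474,342) and (467,370). The spool, jar and scissors are unmoved. I'll check cone3's depth and hand in.

```bash
python3 -c "
from h import *
w=world('scene7.png',[(474,342)],[.019]);print(w)
if w[0,1]>.205: print(ctrl.close_job())"
```

```text
[[0.5528 0.2379 0.019 ]]
the job is handed in; nothing more can be done
None
```

I swept all three pine cones into the box and handed the job in; by the last picture they sit about 60 to 80 mm past the fold line, and the spool, jar and scissors look unmoved, but no verdict was returned.

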